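Put the wax tin away and latch the cabinet door

ROBOT

A 6-joint arm with a two-finger parallel gripper is mounted at the origin on a cart in front of the work surface, level with it; the furniture and walls round the work are solid. World frame = base frame: x ahead of the robot, y to its left, z up, the work surface at z = 0. Lengths are in mm, angles in degrees, forces in N, time in s.
With the tool pointing down it reaches from about 350 to 850 mm from the base axis. Payload 8.1 kg.
Tool frame: the origin (TCP) lies on the centre line of the jaws, within the pads' length; the fingertips stand 19 mm ahead of it and the grasp point (between the pads) is the TCP; z points along the fingers, y is the line along which they close (so a half turn about z gives the same grasp; the last joint's range is limited). The gripper opens to 85 mm and grips with 20 to 120 N. Pads are 22 mm wide; open, the fingers measure 114 mm over their backs; the gripper's body (76 mm by 85 mm) begins 54 mm behind the grasp point. The pads swing forward as they close: fully open they stand 13 mm farther back than shut.
Start: joints at [67.185, 7.471, 85.268, -0, 87.261, -4.893], TCP at [184.613, 570.897, 250.292] pointing down, gripper open.
Joint ranges: [-169.43, 169.43], [-51.17, 129.36], [1.28, 143.12], [-76.62, 256.62], [0, 156.53], [-152.29, 152.29]. Speed limits (degrees/s): [136.94, 136.94, 159.86, 180, 180, 180].

INTERFACE

Orientations are given as [roll, pitch, yaw] about the fixed x, y, z axes, in that order (R = Rz(yaw) Ry(pitch) Rx(roll)).
In Python, from bench import r gives the robot as it stands. The module is installed in compiled form; this text tells all that it offers.
- The arm moves only by the tool servo_tool, never from a script. Its arguments are lists of equal length, an entry for each row: "fingers": the finger opening in m, from 0 to 0.0854; "linear": the shift along the tool's x, y, z in m, a list of three; "rotation": the turn, a rotation vector about the tool's x, y, z in degrees, a list of three. A call has 1 to 10 rows; each row is the pose to reach, as a shift and turn from the pose commanded when the call began, along the tool's axes at that moment; what a row does not reach only later rows make up. A row lasts 1/10 s, in which the tool goes at most 50 mm and 8.59 degrees, less where a joint would pass 70% of its speed; a pose out of reach is approached as far as the arm can. A call with a gripper value outside its range is refused whole. The fingers move at their own pace and stop on an object; "force" is the grip in N (left out, the last holds). Time passes only in rows, so rows that repeat a pose let the fingers close. It gives the time, the measured TCP pose, the force, the opening and the grip force at its end, in the units of the state.
- r.sense(): the state, without advancing time (a new reading comes with each control period).
- r.snapshot(name): name is "scene" or "top" or "wrist"; returns a dict with "frame" (384x512x3 uint8, red, green, blue), "fx", "fy", "cx", "cy" (pixels), "camera_from_world" (4x4, takes a point from world to camera coordinates). Camera axes: x right, y up, looking along -z (the intrinsics and any distortion apply to the point x, -y, -z); pixel columns grow to the right and rows downward; lengths in mm; the calibration is good to about 2 mm. A picture is of the moment at which its call begins. There is no depth.
- r.hand_in(): hands the job in; it is judged then, once.
The state is a dict: "time": time; "joint_pos": joint angles; "qd": joint speeds; "joint_efforts": joint torques, N m; "tool_pos": TCP position; "tcp_rot": TCP orientation; "ft_force": force on the tool from outside, world axes, zero at the start; "wrist_torque": the same for the moment, N m; "finger_gap": finger opening in mm; "grip_force": force on a finger pad.
Only numpy, scipy, OpenCV 4.12 (cv2) and the standard library are available. Lean on these libraries where they do the work, as an engineer would, in place of code of your own. Each camera call takes 0.05 s, during which the arm holds its last target. There are 200 camera calls.

TASK

Take the round wax tin from the front of the bench and stand it flat in the open tray on the inside of the steel cabinet's door, then swing the door shut and push it home near its free edge until the sprung latch tongue rides over the keeper and snaps in, so that the door stays shut by itself. Work gently: do not slam the door or lean on it once it has latched, keep the tin in its tray, and leave the other things on the bench where they are.

Things in the scene. Friction and masses are not known exactly. Their poses are not given: they have to be found in the camera images.
- tin_center (a point): Wax tin: low round tin, red lid, 67 mm across, 32 mm high; this point is its centre, half-way up, z axis up. Grip it across its diameter. Steel bars 13 mm high lie along x at y = -0.04 to 0.04 and below -0.21, a batten 57 mm high from x = 0.68 on at y = -0.20 to -0.11: close the fingers along y where the tin stands at y below 0, along x where it stands at y above 0.
- tray (a point): Centre of the floor of the open tray on the inside of the door, z = 0.147; moves with the door. Axes: x square into the cabinet, y along the door from hinge to free edge, z up. Floor 113 mm long (y), 76 mm deep (x), between the door (its top edge 51 mm above the floor) and a rail 14 mm high; end lips 5 mm high. 54 mm behind the door's outer face, 92 mm from the hinge axis.
- door_hinge (a point): Top end (z = 0.198) of the upright hinge axis, in the plane of the door's outer face, at the cabinet's right front edge. Turns with the door; axes as for tray.
- door (a joint): Door angle, rad: about 0 shut, positive open; it opens towards the robot, anticlockwise seen from above. A grey steel panel 163 mm wide, 16 mm thick, z = 0.008 to 0.198. It swings with slight friction, stays where it is left, and latches at -0.06 to 0.06 rad: the keeper behind it is screwed on in long slots and sits up to 9 mm nearer or deeper each time, so where it latches must be felt.
- door_push (a point): A good point to push, on the door's plain outer face 130 mm from the hinge at z = 0.165, with shut fingers pointing down; axes as for tray. Below it, 100 mm from the hinge, a bar handle stands 35 mm proud (z = 0.05 to 0.14). The door's free edge is 33 mm further on, and 10 mm past that the cabinet's fixed flange, 11 mm in front of the hinge axis.
- bolt (a joint): Sprung bolt in the door's free edge at z = 0.10: 0 = tongue out (9 mm past the edge), 0.011 m = fully in. The tongue is sloped on its inner side. It meets the keeper at a door angle of 0.02 to 0.135 rad; the push at door_push then rises from 5 to about 12 N, drops to about 1 N while the tip crosses the lip (4 mm more), and the bolt springs back to 0: latched.
- stop (a joint): Rubber-tipped spring stop on the keeper behind the door's free edge: 0 = free, grows as the door presses it; the latched door rests on it at about 1 to 2 mm. The door meets it just as it latches; it gives 2.6 mm at 2 N per mm, then it is solid. Over 12 N on it (14 N of push at door_push) is forcing the door.
- cabinet: Small grey steel cabinet, fixed, 122 mm deep (x), 190 mm wide (y), 200 mm high; origin at the centre of its underside, x from front to back, y to the latch side (left, seen from the robot). The hinge axis is at (-0.050, -0.087) in its frame; the roof begins 28 mm behind the hinge axis.
- abrasive_roll: Bystander: standing roll of abrasive cloth, 74 x 59 mm, 50 mm high; origin under its middle.
- turned_cup: Bystander: turned wooden cup, 66 mm across, 68 mm high; origin under its middle.
- spanner: Bystander: flat steel spanner, 151 mm long, 8 mm thick, lying near the front edge of the bench.
- wedge_b: Bystander: wooden wedge, 89 x 46 mm, 26 mm high, lying on the bench in front of the lathe's timber.

How it is judged (in metres and radians):
On the way, in this order (a step that is already met when the one before it is completed fails the run):
1. the tin stands in the tray, let go, while the door is still open (horizontal distance between tin_center and tray below 0.03 m and z of tin_center in the frame of tray between 0.008 and 0.024 m and angle between tin_center's own z axis and vertical below 0.2 rad and value of joint door above 0.5 rad and contact force between the fingers and wax_tin below 0.05 N), for 0.2 s.
2. the door is shut and the tongue has snapped out behind the keeper (value of joint door below 0.07 rad and value of joint bolt below 0.003 m and value of joint stop above 0.0003 m), for 0.2 s.
At the end, for the whole second after the job is handed in: the door is shut (angle below 0.07 rad), resting on its stop (pressed over 0.3 mm) and held by its latch, the tongue out again to within 3 mm; the tin stands upright (within 0.2 rad) on the tray's floor, within 30 mm of the tray's centre; door and tin are at rest (all of step 2 and horizontal distance between tin_center and tray below 0.03 m and z of tin_center in the frame of tray between 0.008 and 0.024 m and angle between tin_center's own z axis and vertical below 0.2 rad and not (velocity of joint door above 0.05 rad/s) and linear speed of wax_tin below 0.02 m/s); the robot touches nothing.
It fails at once if the door is forced: over 12 N on the rubber stop behind it (contact force between door and stop above 12 N).
It fails at once if the door is slammed: it shuts faster than 2.5 rad/s (its free edge at 0.4 m/s) (velocity of joint door below -2.5 rad/s).
It fails at once if a bystander (abrasive roll, cup, spanner or wedge) is moved more than 30 mm (distance of any of abrasive_roll, turned_cup, spanner, wedge_b from where it was at the start of the episode above 0.03 m).
It also fails if it takes over 72 s, if anything falls off the work surface, if the arm or the gripper's body presses on something with over 40 N, if the wrist force passes 120 N, or if a joint passes its speed limit or range.

## Working session

There is one attempt and no reset: what is moved stays moved. The work goes in short steps, Python scripts to look and compute and a tool call to move; the robot and the scene stay as the last step left them, time stands still between calls to the robot, and variables do not carry over. Pictures are saved under pics/ and viewed, at most 10 in all, crops included, and the job is handed in when it is done.

Besides the shell and the picture viewer there is one more tool, called after ">>>" by a JSON object that holds its "method" and its "body", one argument or row to a line. servo_tool: Moves the arm, as the interface text tells. Its arguments: {"type":"object","properties":{"fingers":{"type":"array","items":{"type":"number"}},"linear":{"type":"array","items":{"type":"array","items":{"type":"number"}}},"rotation":{"type":"array","items":{"type":"array","items":{"type":"number"}}},"force":{"type":"number"}},"required":["fingers","linear","rotation"]}

```bash
mkdir -p pics; cat > h.py <<'E'
import numpy as np, cv2
from bench import r
from scipy.spatial.transform import Rotation as R
def snap(n,f,crop=None,k=1):
    s=r.snapshot(n); im=s["frame"][:,:,::-1]
    if crop: a,b,c,d=crop; im=im[b:d,a:c]
    cv2.imwrite("pics/"+f,cv2.resize(im,None,fx=k,fy=k,interpolation=cv2.INTER_CUBIC)); 
    np.save("pics/%s.npy"%f,np.array([s["fx"],s["fy"],s["cx"],s["cy"],*np.array(s["camera_from_world"]).ravel()])); return s
def load(f):
    v=np.load("pics/%s.npy"%f); return v[:4],v[4:].reshape(4,4)
def ray(f,u,v,z):
    (fx,fy,cx,cy),T=load(f); d=np.array([(u-cx)/fx,-(v-cy)/fy,-1]); Rm=T[:3,:3]; o=-Rm.T@T[:3,3]; d=Rm.T@d
    return o+d*(z-o[2])/d[2]
def proj(f,p):
    (fx,fy,cx,cy),T=load(f); q=T[:3,:3]@np.array(p)+T[:3,3]; return cx+fx*q[0]/-q[2], cy+fy*q[1]/q[2]
E
python3 - <<'E'
from h import *
a=snap("scene","s1.png",k=1.5); b=snap("top","t1.png",k=1.5)
for s in (a,b): print({k:s[k] for k in s if k!="frame"})
print(r.sense())
E
```

```text
{'fx': 498.54228966823524, 'fy': 498.54228966823524, 'cx': 252.3132258677795, 'cy': 198.68616848752185, 'camera_from_world': array([[ 7.06483800e-01, -7.07696950e-01, -6.75781373e-03,
        -2.62559192e+02],
       [ 3.20967204e-01,  3.11877625e-01,  8.94266404e-01,
        -3.30489135e+02],
       [-6.30761995e-01, -6.33953763e-01,  4.47484001e-01,
        -9.91712679e+02],
       [ 0.00000000e+00,  0.00000000e+00,  0.00000000e+00,
         1.00000000e+00]])}
{'fx': 447.38125790713957, 'fy': 447.38125790713957, 'cx': 263.0016174571042, 'cy': 194.97992864276313, 'camera_from_world': array([[ 8.63909574e-02, -9.96247284e-01, -5.28687445e-03,
         8.49724510e+01],
       [ 9.63813349e-01,  8.22327210e-02,  2.53577616e-01,
        -5.57783453e+02],
       [-2.52191257e-01, -2.70023732e-02,  9.67300595e-01,
        -1.15580341e+03],
       [ 0.00000000e+00,  0.00000000e+00,  0.00000000e+00,
         1.00000000e+00]])}
{'time': 0.1, 'joint_pos': array([ 6.71841484e+01,  7.50908353e+00,  8.53230918e+01,  3.91101823e-04,
        8.72614887e+01, -4.89287468e+00]), 'qd': array([-0.05483874, -0.21866209, -0.08908773, -0.00834125,  0.09084496,
       -0.02622011]), 'joint_efforts': array([ 1.42939956e-03, -5.70949030e+01, -5.01940799e+01, -5.78905815e-05,
        8.13331688e-03, -1.67788028e-05]), 'tool_pos': array([184.43881492, 570.46592654, 249.36650153]), 'tcp_rot': array([-1.79906711e+02, -8.37808295e-03,  1.62076997e+02]), 'ft_force': array([-0.26073127, -0.13468335,  0.19596905]), 'wrist_torque': array([-0.02133635,  0.02122291,  0.05653226]), 'grip_force': 0.0, 'finger_gap': 84.97166657388804}
```

View pics/s1.png

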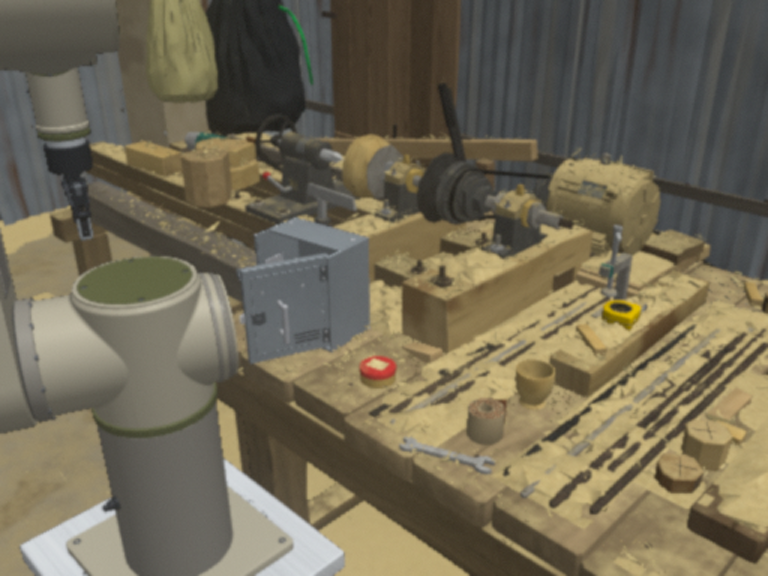

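View pics/t1.png

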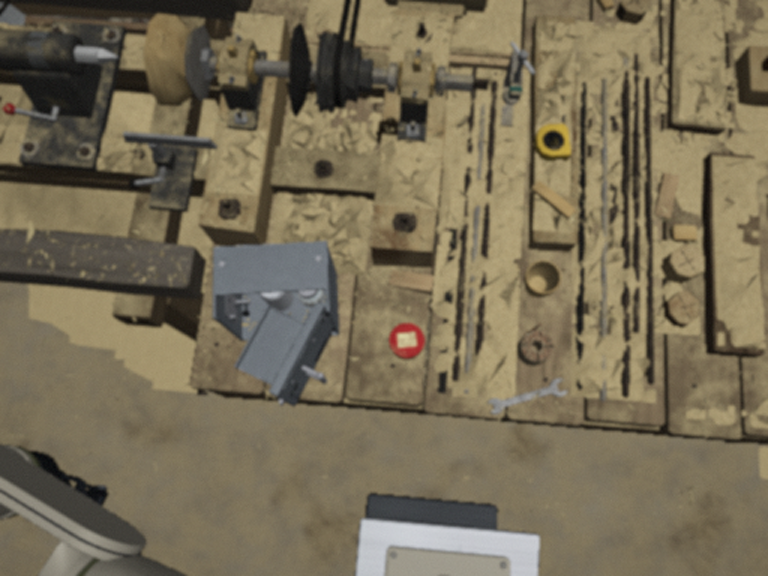

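The scene shows the tin at (378,370) and the open door at (287,308). The top view shows the tin at (407,340), the cabinet roof around (270,268) and the door and tray running from (325,310) to (290,400). I'll enlarge the cabinet.

```bash
python3 - <<'E'
from h import *
snap("top","t2.png",crop=(130,150,310,280),k=4.4)
for z in (32,): print(ray("t1.png",407/1.5,340/1.5,z))
E
```

```text
[469.97942355 102.58288404  32.        ]
```

View pics/t2.png

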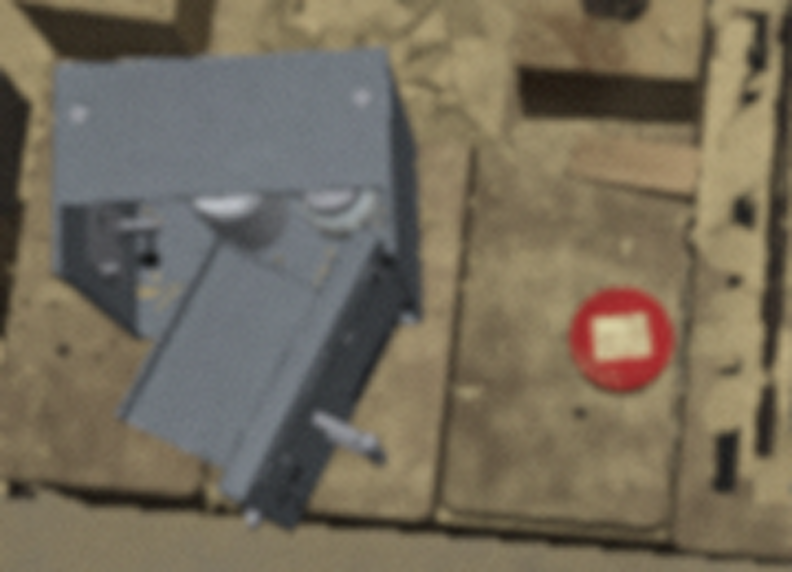

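The crop shows roof corners at (55,62), (385,48), (390,190) and (60,205). The door's top outer edge runs from about (385,250) to (248,508), and the tray rail from (215,240) to (122,415).

```bash
python3 - <<'E'
from h import *
from scipy.optimize import least_squares
q=lambda x,y,z: ray("t2.png",130+(x+.5)/4.4-.5,150+(y+.5)/4.4-.5,z)
P={}
for n,(x,y,z) in dict(bl=(55,62,200),br=(385,48,200),fr=(390,190,200),fl=(60,205,200),do0=(385,250,198),do1=(248,508,198),di1=(222,488,198),rail0=(215,240,161),rail1=(122,415,161),bot0=(412,318,8),bot1=(295,528,8),tin=(622,340,32)).items():
    P[n]=q(x,y,z); print(n,P[n].round(1))
# cabinet fit: origin, yaw ; x front->back -61..61 ; y +-95; roof from -50+28=-22
loc={'bl':(61,95),'br':(61,-95),'fr':(-22,-95),'fl':(-22,95)}
def f(v):
    c,s=np.cos(v[2]),np.sin(v[2]); M=np.array([[c,-s],[s,c]])
    return np.concatenate([M@np.array(l)+v[:2]-P[n][:2] for n,l in loc.items()])
s=least_squares(f,[600,200,0]); v=s.x; print(v,np.degrees(v[2]),s.fun.round(1))
c,sn=np.cos(v[2]),np.sin(v[2]); M=np.array([[c,-sn],[sn,c]]); h=M@[-50,-87]+v[:2]; print("hinge",h)
d=(P['do1']-P['do0'])[:2]; print("len",np.hypot(*d)); d/=np.hypot(*d)
db=(P['bot1']-P['bot0'])[:2]; dr=(P['rail1']-P['rail0'])[:2]
for e in (d,db,dr): print("dir",np.degrees(np.arctan2(e[1],e[0])))
# line distance from hinge
n=np.array([d[1],-d[0]]); print("off line",n@(P['do0'][:2]-h), d@(P['do1'][:2]-h))
for ang in (np.arctan2(d[1],d[0]),):
    yv=np.array([np.cos(ang),np.sin(ang)]); xv=np.array([yv[1],-yv[0]])
    print("door open deg",np.degrees(v[2]+np.pi/2-ang)%360,"tray",h+92*yv+54*xv,h+92*yv-54*xv, 'end',h+163*yv)
E
```

```text
bl [569.9 436.9 200. ]
br [594.1 251.  200. ]
fr [511.3 238.8 200. ]
fl [487.1 421.1 200. ]
do0 [477.4 238.  198. ]
do1 [329.9 295.2 198. ]
di1 [339.3 310.6 198. ]
rail0 [483.2 340.9 161. ]
rail1 [378.5 379.4 161. ]
bot0 [476.6 240.3   8. ]
bot1 [336.3 299.1   8. ]
tin [469.3 103.5  32. ]
[5.21278221e+02 3.34262370e+02 1.36748529e-01] 7.835113593102187 [-1.2 -0.2  0.5 -2.5  1.1 -1.6 -0.5  4.3]
hinge [483.6050737  241.25842346]
len 158.1984629434936
dir 158.7741762512952
dir 157.23658670106045
dir 159.79745286543823
off line -5.329268465532425 162.83824244646416
door open deg 299.060937341807 tray [417.39670354 324.9032184 ] [378.29587157 224.22986076] end [331.66287651 300.27171615]
```

```bash
cat >> h.py <<'E'
def go(x,y,z,yaw,pos=None,rot=None):
    s=r.sense(); A=R.from_euler('xyz',s["tcp_rot"] if rot is None else rot,degrees=True); B=R.from_euler('xyz',[180,0,yaw],degrees=True)
    p=np.array(s["tool_pos"] if pos is None else pos)
    print("t",round(s["time"],2),"pos",s["tool_pos"].round(1),"rot",s["tcp_rot"].round(1),"F",s["ft_force"].round(2),"gap",round(s["finger_gap"],1))
    print("lin",(A.inv().apply(np.array([x,y,z])-p)/1000).round(4),"rot",(A.inv()*B).as_rotvec(degrees=True).round(2))
E
python3 -c "
from h import *
go(469.5,103,150,90)"
```

```text
t 0.15 pos [184.5 570.5 249.5] rot [-179.9   -0.   162.1] F [ 0.03 -0.04 -0.94] gap 85.4
lin [-0.4151 -0.357   0.0999] rot [-8.000e-02  5.000e-02  7.208e+01]
```

>>> {"method": "servo_tool", "body": {
  "fingers": [0.085,0.085,0.085,0.085,0.085,0.085,0.085,0.085,0.085,0.085],
  "linear": [
    [-0.415,-0.357,0],
    [-0.415,-0.357,0],
    [-0.415,-0.357,0],
    [-0.415,-0.357,0],
    [-0.415,-0.357,0],
    [-0.415,-0.357,0],
    [-0.415,-0.357,0],
    [-0.415,-0.357,0],
    [-0.415,-0.357,0],
    [-0.415,-0.357,0]
  ],
  "rotation": [
    [0,0,72],
    [0,0,72],
    [0,0,72],
    [0,0,72],
    [0,0,72],
    [0,0,72],
    [0,0,72],
    [0,0,72],
    [0,0,72],
    [0,0,72]
  ]
}}

```text
time: 1.15
tool_pos: [445.5, 142.0, 250.3]
tcp_rot: [180.0, -0.0, 89.9]
ft_force: [0.6, 0.6, 0.5]
finger_gap: 85.2
grip_force: 0.0
```

```bash
python3 -c "
from h import *
go(469.5,103,110,90)"
```

```text
t 1.15 pos [445.5 142.  250.3] rot [180.   -0.   89.9] F [0.59 0.6  0.46] gap 85.2
lin [-0.039   0.024   0.1403] rot [ 0.02 -0.01 -0.05]
```

>>> {"method": "servo_tool", "body": {
  "fingers": [0.085,0.085,0.085,0.085,0.085,0.085],
  "linear": [
    [-0.039,0.024,0.1],
    [-0.039,0.024,0.1],
    [-0.039,0.024,0.1],
    [-0.039,0.024,0.1],
    [-0.039,0.024,0.1],
    [-0.039,0.024,0.1]
  ],
  "rotation": [
    [0,0,0],
    [0,0,0],
    [0,0,0],
    [0,0,0],
    [0,0,0],
    [0,0,0]
  ]
}}

```text
time: 1.75
tool_pos: [470.3, 106.1, 152.9]
tcp_rot: [179.8, -0.0, 90.2]
ft_force: [0.1, -0.4, -0.1]
finger_gap: 84.7
grip_force: 0.0
```

```bash
python3 -c "
from h import *
s=snap('wrist','w1.png',k=1.5)
go(469.5,103,25,90)
print(proj('w1.png',[469.5,103,32]), s['camera_from_world'])
import cv2
h=cv2.cvtColor(s['frame'],cv2.COLOR_RGB2HSV); m=(((h[...,0]<8)|(h[...,0]>172))&(h[...,1]>150)&(h[...,2]>60)).astype('uint8')
c=max(cv2.findContours(m,0,2)[0],key=cv2.contourArea); e=cv2.minEnclosingCircle(c); print(e, ray('w1.png',*e[0],32))
"
```

```text
t 1.8 pos [470.2 106.1 152.8] rot [179.8  -0.   90.2] F [0.19 0.23 0.19] gap 84.9
lin [-0.0032 -0.0012  0.1278] rot [ 0.23 -0.04  0.15]
(np.float64(253.21594562940294), np.float64(198.07916709904862)) [[ 9.99991361e-01  2.72934065e-03  3.13515197e-03 -4.70025139e+02]
 [-1.81437767e-03  9.65190568e-01 -2.61541344e-01 -9.33382601e+01]
 [-3.73985453e-03  2.61533396e-01  9.65187182e-01 -3.08957598e+02]
 [ 0.00000000e+00  0.00000000e+00  0.00000000e+00  1.00000000e+00]]
((257.3294372558594, 193.75123596191406), 43.125770568847656) [472.54667369 106.34734449  32.        ]
```

View pics/w1.png

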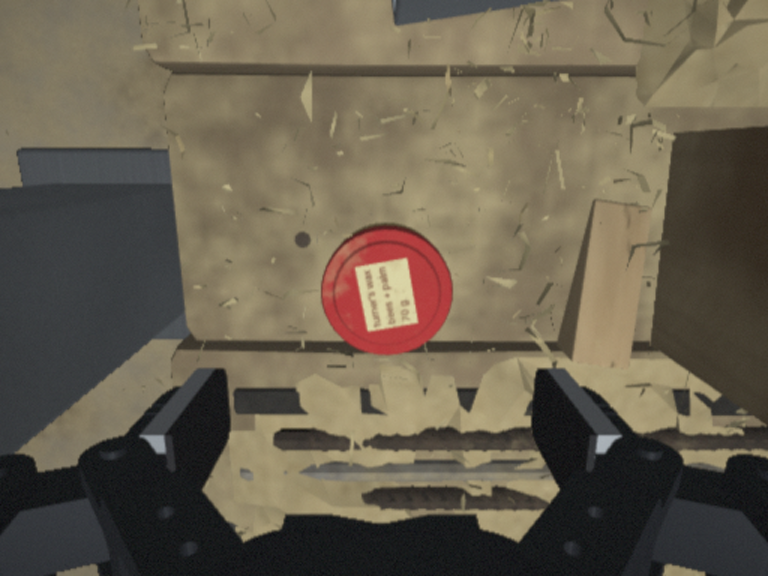

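Tin lid is centred at (386,290) in the wrist picture, between the fingers (225 and 540), and the wedge is well clear on the right.

>>> {"method": "servo_tool", "body": {
  "fingers": [0.085,0.085,0.085,0.085],
  "linear": [
    [-0.0014,0.001,0.04],
    [-0.0014,0.001,0.08],
    [-0.0014,0.001,0.1],
    [-0.0014,0.001,0.1]
  ],
  "rotation": [
    [0,0,0],
    [0,0,0],
    [0,0,0],
    [0,0,0]
  ]
}}

```text
time: 2.2
tool_pos: [467.9, 104.1, 48.3]
tcp_rot: [-179.8, 0.0, 90.1]
ft_force: [-1.3, 0.5, -1.1]
finger_gap: 84.9
grip_force: 0.0
```

```bash
python3 -c "
from h import *
go(471.3,104.7,24,90)"
```

```text
t 2.2 pos [467.9 104.1  48.3] rot [-179.8    0.    90.1] F [-1.29  0.54 -1.15] gap 84.9
lin [0.0006 0.0035 0.0243] rot [-0.24  0.02  0.14]
```

>>> {"method": "servo_tool", "body": {
  "fingers": [0.085,0.085,0.06,0.06,0.06,0.06,0.06,0.06],
  "linear": [
    [0,0.002,0.012],
    [0,0.002,0.025],
    [0,0.002,0.025],
    [0,0.002,0.025],
    [0,0.002,0.025],
    [0,0.002,0.025],
    [0,0.002,0.025],
    [0,0.002,0.025]
  ],
  "rotation": [
    [0,0,0],
    [0,0,0],
    [0,0,0],
    [0,0,0],
    [0,0,0],
    [0,0,0],
    [0,0,0],
    [0,0,0]
  ],
  "force": 30
}}

```text
time: 3.0
tool_pos: [472.1, 103.6, 25.5]
tcp_rot: [180.0, -0.0, 90.1]
ft_force: [-0.8, 0.5, -0.5]
finger_gap: 65.8
grip_force: 33.6
```

```bash
python3 -c "
from h import *
go(471.3,104.7,240,68.5)
go(416,322,240,68.5)"
```

```text
t 3.0 pos [472.1 103.6  25.5] rot [180.   -0.   90.1] F [-0.77  0.49 -0.51] gap 65.8
lin [ 0.0011 -0.0008 -0.2145] rot [ 2.000e-02 -1.000e-02  2.157e+01]
t 3.0 pos [472.1 103.6  25.5] rot [180.   -0.   90.1] F [-0.77  0.49 -0.51] gap 65.8
lin [ 0.2185 -0.0558 -0.2145] rot [ 2.000e-02 -1.000e-02  2.157e+01]
```

>>> {"method": "servo_tool", "body": {
  "fingers": [0.06,0.06,0.06,0.06,0.06,0.06,0.06,0.06,0.06,0.06],
  "linear": [
    [0,0,-0.03],
    [0,0,-0.07],
    [0,0,-0.11],
    [0,0,-0.15],
    [0,0,-0.19],
    [0.03,-0.015,-0.23],
    [0.065,-0.03,-0.245],
    [0.1,-0.047,-0.245],
    [0.14,-0.067,-0.245],
    [0.162,-0.078,-0.245]
  ],
  "rotation": [
    [0,0,0],
    [0,0,0],
    [0,0,0],
    [0,0,0],
    [0,0,3],
    [0,0,7],
    [0,0,12],
    [0,0,17],
    [0,0,21.5],
    [0,0,21.5]
  ]
}}

```text
time: 4.0
tool_pos: [392.2, 267.8, 270.6]
tcp_rot: [-180.0, -0.1, 68.5]
ft_force: [1.1, -0.6, -1.5]
finger_gap: 65.5
grip_force: 34.6
```

>>> {"method": "servo_tool", "body": {
  "fingers": [0.06,0.06],
  "linear": [
    [0,0,0],
    [0,0,0]
  ],
  "rotation": [
    [0,0,0],
    [0,0,0]
  ]
}}

```text
time: 4.2
tool_pos: [393.5, 265.7, 270.2]
tcp_rot: [180.0, 0.0, 68.7]
ft_force: [-0.4, -0.4, -1.1]
finger_gap: 65.5
grip_force: 34.6
```

```bash
python3 -c "
from h import *
s=snap('wrist','w2.png',k=1.5)
go(416,322,230,68.5)
print(proj('w2.png',[416,322,147]),proj('w2.png',[483,240,198]))"
```

```text
t 4.25 pos [393.9 265.1 270.2] rot [180.    0.   68.6] F [ 0.04  0.33 -1.89] gap 66.0
lin [ 0.061  -0.0001  0.0401] rot [0.01 0.03 0.11]
(np.float64(255.47344568040273), np.float64(109.12383747309035)) (np.float64(410.19184170619667), np.float64(200.8223536053771))
```

View pics/w2.png

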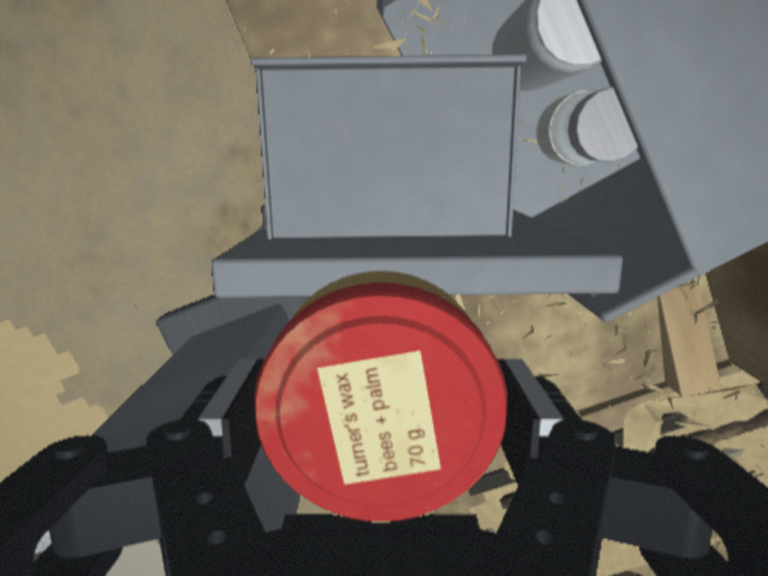

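Tray floor runs from (266,70)-(518,66) at the rail to (272,237)-(508,237) at the door. The door top runs from (214,258) to (621,257). The tin lid is centred at (381,404).

```bash
python3 -c "
from h import *
q=lambda x,y,z: ray('w2.png',(x+.5)/1.5-.5,(y+.5)/1.5-.5,z)
(f,T)=load('w2.png'); print('cam',-T[:3,:3].T@T[:3,3])
P={k:q(*v) for k,v in dict(nl=(272,237,147),nr=(508,237,147),rl=(258,67,161),rr=(521,63,161),fl=(264,70,147),fr=(517,66,147),dil=(213,258,198),dir=(621,257,198),dol=(215,295,198),dor=(617,293,198),tin=(381,404,276.7)).items()}
a=np.radians(68.5); ex=np.array([np.cos(a),np.sin(a)]); ey=np.array([-np.sin(a),np.cos(a)]); s=r.sense()['tool_pos'][:2]
for k,p in P.items(): print(k,p.round(1),'rel TCP x,y:',(ex@(p[:2]-s)).round(1),(ey@(p[:2]-s)).round(1))
"
```

```text
cam [416.72737789 327.34173137 392.47707305]
nl [353.1 309.6 147. ] rel TCP x,y: 26.4 54.2
nr [459.9 267.9 147. ] rel TCP x,y: 26.8 -60.4
rl [381.2 378.4 161. ] rel TCP x,y: 100.7 53.3
rr [484.7 339.7 161. ] rel TCP x,y: 102.6 -57.2
fl [381.  379.4 147. ] rel TCP x,y: 101.6 53.9
fr [486.8 339.9 147. ] rel TCP x,y: 103.6 -59.1
dil [341.5 314.1 198. ] rel TCP x,y: 26.3 66.7
dir [489.5 256.8 198. ] rel TCP x,y: 27.3 -92.0
dol [335.6 300.3 198. ] rel TCP x,y: 11.4 67.1
dor [484.4 243.2 198. ] rel TCP x,y: 12.8 -92.3
tin [394.7 270.5 276.7] rel TCP x,y: 5.3 1.3
```

>>> {"method": "servo_tool", "body": {
  "fingers": [0.06,0.06,0.06,0.06,0.06,0.06],
  "linear": [
    [0.02,0.001,0],
    [0.04,0.003,0],
    [0.055,0.004,0],
    [0.063,0.004,0.01],
    [0.063,0.004,0.03],
    [0.063,0.004,0.03]
  ],
  "rotation": [
    [0,0,0],
    [0,0,0],
    [0,0,0],
    [0,0,0],
    [0,0,0],
    [0,0,0]
  ]
}}

```text
time: 4.85
tool_pos: [419.4, 320.9, 236.4]
tcp_rot: [-179.8, 0.3, 68.5]
ft_force: [-2.1, -0.0, -2.6]
finger_gap: 65.5
grip_force: 34.6
```

```bash
python3 -c "
from h import *
s=snap('wrist','w3.png',k=1.5)
a=np.radians(68.5); b=np.array([393.9,265.1]); t=b+63*np.array([np.cos(a),np.sin(a)])-4*np.array([-np.sin(a),np.cos(a)])
go(*t,173,68.5)"
```

```text
t 4.9 pos [419.7 321.2 238. ] rot [-179.9    0.2   68.5] F [-0.45  0.42 -0.59] gap 65.9
lin [0.0016 0.0007 0.065 ] rot [-0.14  0.22  0.02]
```

View pics/w3.png

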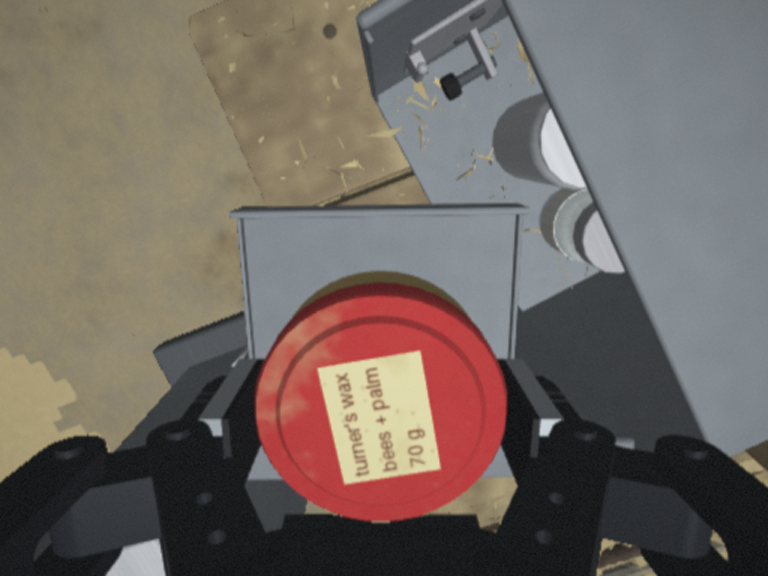

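```bash
python3 -c "
from h import *
q=lambda x,y,z: ray('w3.png',(x+.5)/1.5-.5,(y+.5)/1.5-.5,z)
P={k:q(*v) for k,v in dict(rl=(240,216,161),rr=(522,215,161),fl=(243,219,147),fr=(518,217,147),tin=(381,419,238-25.5+32)).items()}
a=np.radians(68.5); ex=np.array([np.cos(a),np.sin(a)]); ey=np.array([-np.sin(a),np.cos(a)]); s=r.sense()['tool_pos'][:2]
for k,p in P.items(): print(k,p.round(1),'rel TCP x,y:',(ex@(p[:2]-s)).round(1),(ey@(p[:2]-s)).round(1))
"
```

```text
rl [383.  380.1 161. ] rel TCP x,y: 41.3 55.8
rr [484.6 340.6 161. ] rel TCP x,y: 41.8 -53.2
fl [379.3 378.3 147. ] rel TCP x,y: 38.3 58.5
fr [485.7 337.4 147. ] rel TCP x,y: 39.3 -55.4
tin [419.4 322.8 244.5] rel TCP x,y: 1.3 0.9
```

>>> {"method": "servo_tool", "body": {
  "fingers": [0.06,0.06,0.06,0.06,0.06,0.06,0.06],
  "linear": [
    [0.0015,0,0.01],
    [0.0015,0,0.025],
    [0.0015,0,0.04],
    [0.0015,0,0.052],
    [0.0015,0,0.058],
    [0.0015,0,0.061],
    [0.0015,0,0.061]
  ],
  "rotation": [
    [0,0,0],
    [0,0,0],
    [0,0,0],
    [0,0,0],
    [0,0,0],
    [0,0,0],
    [0,0,0]
  ]
}}

```text
time: 5.6
tool_pos: [420.9, 324.1, 178.9]
tcp_rot: [-180.0, 0.0, 68.6]
ft_force: [-0.5, -0.8, -2.2]
finger_gap: 65.9
grip_force: 34.6
```

```bash
python3 -c "
from h import *
go(420,322.5,173,68.5)"
```

```text
t 5.6 pos [420.9 324.1 178.9] rot [-180.     0.    68.6] F [-0.47 -0.75 -2.23] gap 65.9
lin [-0.0018 -0.0003  0.0059] rot [-0.02  0.03  0.08]
```

>>> {"method": "servo_tool", "body": {
  "fingers": [0.06,0.06,0.06,0.06],
  "linear": [
    [-0.001,0,0.002],
    [-0.001,0,0.004],
    [-0.001,0,0.006],
    [-0.001,0,0.006]
  ],
  "rotation": [
    [0,0,0],
    [0,0,0],
    [0,0,0],
    [0,0,0]
  ]
}}

```text
time: 6.0
tool_pos: [420.6, 323.1, 173.1]
tcp_rot: [-180.0, 0.0, 68.6]
ft_force: [-0.0, -0.6, -1.0]
finger_gap: 65.9
grip_force: 34.6
```

>>> {"method": "servo_tool", "body": {
  "fingers": [0.06,0.06,0.072,0.076,0.076,0.076],
  "linear": [
    [0,0,0.001],
    [0,0,0.001],
    [0,0,0.001],
    [0,0,0.001],
    [0,0,0.001],
    [0,0,0.001]
  ],
  "rotation": [
    [0,0,0],
    [0,0,0],
    [0,0,0],
    [0,0,0],
    [0,0,0],
    [0,0,0]
  ]
}}

```text
time: 6.6
tool_pos: [420.7, 323.2, 172.4]
tcp_rot: [180.0, -0.0, 68.6]
ft_force: [0.9, 0.3, -0.9]
finger_gap: 75.8
grip_force: 0.0
```

>>> {"method": "servo_tool", "body": {
  "fingers": [0.076,0.076,0.076,0.076,0.076,0.076],
  "linear": [
    [0,0,-0.01],
    [0,0,-0.03],
    [0,0,-0.05],
    [0,0,-0.08],
    [0,0,-0.11],
    [0,0,-0.11]
  ],
  "rotation": [
    [0,0,0],
    [0,0,0],
    [0,0,0],
    [0,0,0],
    [0,0,0],
    [0,0,0]
  ]
}}

```text
time: 7.2
tool_pos: [422.6, 324.4, 288.7]
tcp_rot: [179.7, -0.4, 68.6]
ft_force: [0.6, -0.1, 0.8]
finger_gap: 76.0
grip_force: 0.0
```

```bash
python3 -c "
from h import *
s=snap('top','t3.png',crop=(130,150,310,280),k=4)
go(420,322.5,283,68.5)"
```

```text
t 7.25 pos [422.  324.  286.1] rot [179.8  -0.3  68.6] F [ 0.41 -0.13 -0.49] gap 76.2
lin [-0.0021 -0.0013  0.0031] rot [ 0.21 -0.28  0.08]
```

View pics/t3.png

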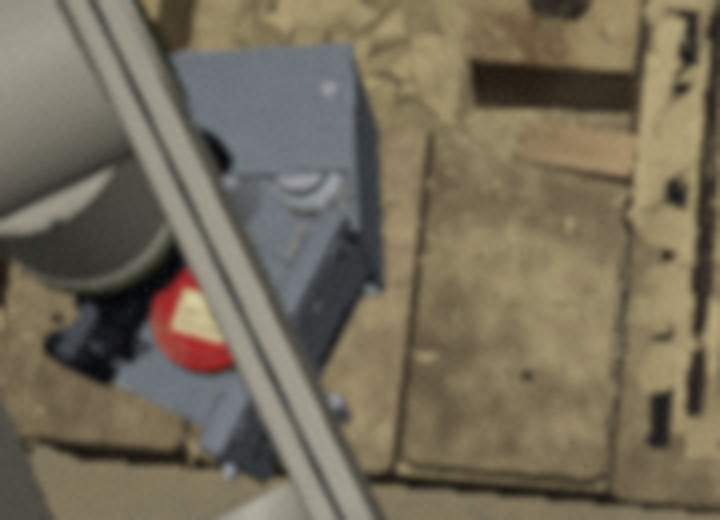

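Tin stands in the tray at (195,320), with the gripper up and away. Next I move round to the outside of the door.

```bash
python3 -c "
from h import *
go(350,254,283,69)"
```

```text
t 7.25 pos [422.  324.  286.1] rot [179.8  -0.3  68.6] F [ 0.41 -0.13 -0.49] gap 76.2
lin [-0.0915 -0.0414  0.0025] rot [ 0.21 -0.28 -0.42]
```

>>> {"method": "servo_tool", "body": {
  "fingers": [0.076,0.05,0.0,0.0,0.0,0.0,0.0,0.0,0.0,0.0],
  "linear": [
    [-0.03,-0.015,0],
    [-0.065,-0.03,0],
    [-0.092,-0.041,0],
    [-0.092,-0.041,0],
    [-0.092,-0.041,0.03],
    [-0.092,-0.041,0.06],
    [-0.092,-0.041,0.09],
    [-0.092,-0.041,0.107],
    [-0.092,-0.041,0.107],
    [-0.092,-0.041,0.107]
  ],
  "rotation": [
    [0,0,0],
    [0,0,0],
    [0,0,0],
    [0,0,0],
    [0,0,0],
    [0,0,0],
    [0,0,0],
    [0,0,0],
    [0,0,0],
    [0,0,0]
  ]
}}

```text
time: 8.25
tool_pos: [348.9, 252.6, 175.3]
tcp_rot: [-180.0, 0.0, 68.6]
ft_force: [0.2, 0.4, 1.3]
finger_gap: -0.1
grip_force: 0.0
```

```bash
cat >> h.py <<'E'
H=np.array([484.5,241.2])
def doorpose(deg,off=0,rr=130):  # TCP touching outer face (11 mm) minus off
    a=np.radians(97.8+deg); y=np.array([np.cos(a),np.sin(a)]); x=np.array([y[1],-y[0]]); return H+rr*y-(11+off)*x, 7.8+deg
def arc(degs,z=175,rr=130,off=0):
    s=r.sense(); A=R.from_euler('xyz',s["tcp_rot"],degrees=True); print(s["tool_pos"].round(1),s["tcp_rot"].round(1),s["ft_force"].round(2),s["finger_gap"],s["time"])
    for d in degs:
        p,yaw=doorpose(d,off,rr); l=A.inv().apply(np.array([*p,z])-s["tool_pos"])/1000
        print(d,p.round(1),l.round(4).tolist(),(A.inv()*R.from_euler('xyz',[180,0,yaw],degrees=True)).as_rotvec(degrees=True).round(1).tolist())
E
python3 -c "
from h import *
arc([61,58,55,50,45,40,35])"
```

```text
[348.9 252.6 175.3] [-180.     0.    68.6] [0.22 0.38 1.25] -0.11654520535568116 8.25
61 [359.3 278. ] [0.0274, 0.0005, 0.0003] [-0.0, 0.0, -0.2]
58 [361.4 284.5] [0.0342, 0.0, 0.0003] [-0.0, 0.0, 2.8]
55 [363.8 290.8] [0.041, -0.0, 0.0003] [-0.0, 0.0, 5.8]
50 [368.6 301.2] [0.0524, 0.0007, 0.0003] [-0.0, 0.0, 10.8]
45 [374.3 311. ] [0.0637, 0.0023, 0.0003] [-0.0, 0.0, 15.8]
40 [380.8 320.4] [0.0747, 0.005, 0.0003] [-0.0, 0.0, 20.8]
35 [388.1 329.1] [0.0855, 0.0086, 0.0002] [-0.0, 0.0, 25.8]
```

>>> {"method": "servo_tool", "body": {
  "fingers": [0,0,0,0,0,0,0,0,0,0],
  "linear": [
    [0.01,0,0],
    [0.019,0,0],
    [0.023,0,0],
    [0.027,0,0],
    [0.0305,0,0],
    [0.034,0,0],
    [0.0375,0,0],
    [0.041,0,0],
    [0.0465,0,0],
    [0.0524,0.0007,0]
  ],
  "rotation": [
    [0,0,0],
    [0,0,0],
    [0,0,0],
    [0,0,0],
    [0,0,1.3],
    [0,0,2.8],
    [0,0,4.3],
    [0,0,5.8],
    [0,0,8.2],
    [0,0,10.8]
  ]
}}

```text
time: 9.25
tool_pos: [368.7, 301.3, 175.4]
tcp_rot: [-180.0, -0.0, 57.6]
ft_force: [-0.6, -0.0, 1.3]
finger_gap: 0.3
grip_force: 0.0
```

```bash
python3 -c "
from h import *
snap('scene','s2.png',crop=(130,120,300,250),k=4)
arc([48,46,44,42,40,38,36,34,32,30,28,25])"
```

```text
[369.1 301.9 175.5] [180.   -0.   57.5] [-0.74 -0.31  0.46] 0.2856911534933369 9.3
48 [370.8 305.2] [0.0036, -0.0003, 0.0005] [0.0, -0.0, 1.7]
46 [373.1 309.1] [0.0082, -0.0005, 0.0005] [0.0, -0.0, 3.7]
44 [375.5 312.9] [0.0127, -0.0005, 0.0005] [0.0, -0.0, 5.7]
42 [378.1 316.7] [0.0173, -0.0004, 0.0005] [-0.0, -0.0, 7.7]
40 [380.8 320.4] [0.0218, -0.0001, 0.0005] [-0.0, -0.0, 9.7]
38 [383.6 323.9] [0.0264, 0.0004, 0.0005] [-0.0, -0.0, 11.7]
36 [386.6 327.4] [0.0309, 0.001, 0.0006] [-0.0, -0.0, 13.7]
34 [389.7 330.8] [0.0353, 0.0018, 0.0006] [-0.0, -0.0, 15.7]
32 [392.8 334. ] [0.0398, 0.0027, 0.0006] [-0.0, -0.0, 17.7]
30 [396.1 337.2] [0.0442, 0.0038, 0.0006] [-0.0, -0.0, 19.7]
28 [399.5 340.2] [0.0486, 0.005, 0.0006] [-0.0, -0.0, 21.7]
25 [404.8 344.5] [0.0551, 0.0072, 0.0006] [-0.0, -0.0, 24.7]
```

View pics/s2.png

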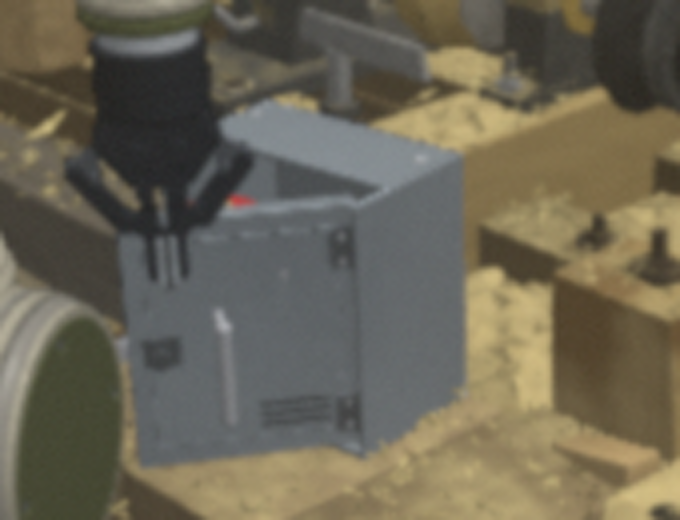

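The fingers rest on the door's outer face near the free edge at (168,270), clear of the handle at (225,320). I'll continue the arc.

>>> {"method": "servo_tool", "body": {
  "fingers": [0,0,0,0,0,0,0,0,0,0],
  "linear": [
    [0.0036,0,0],
    [0.0082,0,0],
    [0.0127,0,0],
    [0.0173,0,0],
    [0.0218,0,0],
    [0.0264,0.0004,0],
    [0.0309,0.001,0],
    [0.0353,0.002,0],
    [0.0398,0.003,0],
    [0.0442,0.004,0]
  ],
  "rotation": [
    [0,0,1.7],
    [0,0,3.7],
    [0,0,5.7],
    [0,0,7.7],
    [0,0,9.7],
    [0,0,11.7],
    [0,0,13.7],
    [0,0,15.7],
    [0,0,17.7],
    [0,0,19.7]
  ]
}}

```text
time: 10.3
tool_pos: [395.7, 336.5, 175.4]
tcp_rot: [-180.0, 0.0, 38.0]
ft_force: [-1.2, 0.1, 2.0]
finger_gap: 0.5
grip_force: 0.0
```

```bash
python3 -c "
from h import *
arc([29,27,25,23,21,19,17,15,14,13,12,11,10])"
```

```text
[395.7 336.5 175.4] [-180.    0.   38.] [-1.18  0.1   2.02] 0.544765613544247 10.3
29 [397.8 338.7] [0.003, -0.0004, 0.0004] [-0.0, 0.0, 1.2]
27 [401.3 341.7] [0.0076, -0.0007, 0.0004] [-0.0, 0.0, 3.2]
25 [404.8 344.5] [0.0121, -0.0007, 0.0004] [-0.0, 0.0, 5.2]
23 [408.5 347.2] [0.0167, -0.0006, 0.0004] [-0.0, 0.0, 7.2]
21 [412.2 349.8] [0.0212, -0.0003, 0.0004] [-0.0, 0.0, 9.2]
19 [416.1 352.3] [0.0258, 0.0001, 0.0004] [-0.0, 0.0, 11.2]
17 [420.  354.6] [0.0303, 0.0007, 0.0004] [-0.0, 0.0, 13.2]
15 [424.  356.8] [0.0348, 0.0014, 0.0004] [-0.0, 0.0, 15.2]
14 [426.  357.8] [0.037, 0.0019, 0.0004] [-0.0, 0.0, 16.2]
13 [428.1 358.8] [0.0392, 0.0023, 0.0004] [-0.0, 0.0, 17.2]
12 [430.1 359.8] [0.0415, 0.0028, 0.0004] [-0.0, 0.0, 18.2]
11 [432.2 360.7] [0.0437, 0.0034, 0.0004] [-0.0, 0.0, 19.2]
10 [434.3 361.6] [0.0459, 0.004, 0.0004] [-0.0, 0.0, 20.2]
```

>>> {"method": "servo_tool", "body": {
  "fingers": [0,0,0,0,0,0,0,0,0,0],
  "linear": [
    [0.003,0,0],
    [0.0076,0,0],
    [0.0121,0,0],
    [0.0167,0,0],
    [0.0212,0,0],
    [0.0258,0,0],
    [0.0303,0.0007,0],
    [0.0348,0.0015,0],
    [0.037,0.002,0],
    [0.0385,0.002,0]
  ],
  "rotation": [
    [0,0,1.2],
    [0,0,3.2],
    [0,0,5.2],
    [0,0,7.2],
    [0,0,9.2],
    [0,0,11.2],
    [0,0,13.2],
    [0,0,15.2],
    [0,0,16.2],
    [0,0,17]
  ]
}}

```text
time: 11.3
tool_pos: [427.4, 358.4, 175.4]
tcp_rot: [180.0, -0.0, 21.1]
ft_force: [0.1, -0.6, 1.9]
finger_gap: 0.0
grip_force: 0.0
```

>>> {"method": "servo_tool", "body": {
  "fingers": [0,0],
  "linear": [
    [0,0,0],
    [0,0,0]
  ],
  "rotation": [
    [0,0,0],
    [0,0,0]
  ]
}}

```text
time: 11.5
tool_pos: [427.3, 358.4, 175.4]
tcp_rot: [180.0, -0.0, 21.1]
ft_force: [1.1, -1.2, 0.6]
finger_gap: -0.2
grip_force: 0.0
```

```bash
python3 -c "
from h import *
snap('top','t4.png',crop=(130,150,310,280),k=4)
arc([13,12,11,10,9,8,7,6,5,4,3,2,1,0])"
```

```text
[427.2 358.4 175.4] [180.   -0.   21.1] [0.69 0.55 1.42] -0.124341120346309 11.55
13 [428.1 358.8] [0.0009, -0.0001, 0.0004] [0.0, -0.0, 0.3]
12 [430.1 359.8] [0.0032, -0.0002, 0.0004] [0.0, -0.0, 1.3]
11 [432.2 360.7] [0.0055, -0.0003, 0.0004] [0.0, -0.0, 2.3]
10 [434.3 361.6] [0.0078, -0.0004, 0.0004] [0.0, -0.0, 3.3]
9 [436.4 362.5] [0.01, -0.0005, 0.0004] [0.0, -0.0, 4.3]
8 [438.5 363.3] [0.0123, -0.0005, 0.0004] [0.0, -0.0, 5.3]
7 [440.7 364.1] [0.0146, -0.0004, 0.0004] [0.0, -0.0, 6.3]
6 [442.8 364.8] [0.0169, -0.0003, 0.0004] [0.0, -0.0, 7.3]
5 [445.  365.5] [0.0191, -0.0002, 0.0004] [0.0, -0.0, 8.3]
4 [447.1 366.2] [0.0214, -0.0001, 0.0004] [0.0, -0.0, 9.3]
3 [449.3 366.8] [0.0237, 0.0001, 0.0004] [0.0, -0.0, 10.3]
2 [451.5 367.4] [0.0259, 0.0004, 0.0004] [0.0, -0.0, 11.3]
1 [453.7 368. ] [0.0282, 0.0006, 0.0004] [0.0, -0.0, 12.3]
0 [456.  368.5] [0.0305, 0.001, 0.0004] [-0.0, -0.0, 13.3]
```

View pics/t4.png

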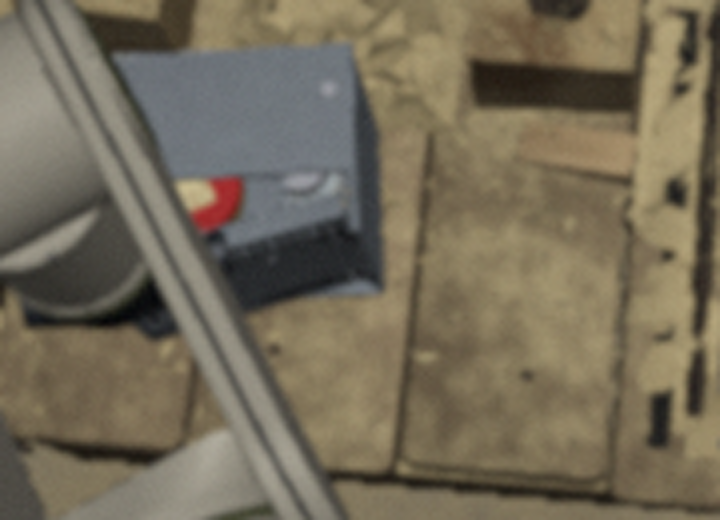

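The door is nearly shut with the tin still in the tray at (215,205). I'll keep going slowly and watch the force.

>>> {"method": "servo_tool", "body": {
  "fingers": [0,0,0,0,0,0,0,0,0,0],
  "linear": [
    [0.001,0,0],
    [0.002,0,0],
    [0.003,0,0],
    [0.004,0,0],
    [0.005,0,0],
    [0.006,0,0],
    [0.007,0,0],
    [0.008,0,0],
    [0.009,0,0],
    [0.01,0,0]
  ],
  "rotation": [
    [0,0,0.3],
    [0,0,0.7],
    [0,0,1.2],
    [0,0,1.7],
    [0,0,2.1],
    [0,0,2.5],
    [0,0,3],
    [0,0,3.4],
    [0,0,3.9],
    [0,0,4.3]
  ]
}}

```text
time: 12.55
tool_pos: [436.6, 362.1, 175.3]
tcp_rot: [180.0, -0.0, 16.7]
ft_force: [-0.8, 1.5, 1.7]
finger_gap: 0.6
grip_force: 0.0
```

>>> {"method": "servo_tool", "body": {
  "fingers": [0,0,0,0],
  "linear": [
    [0.0007,0,0],
    [0.0014,0,0],
    [0.002,0,0],
    [0.002,0,0]
  ],
  "rotation": [
    [0,0,0.3],
    [0,0,0.6],
    [0,0,0.9],
    [0,0,0.9]
  ]
}}

```text
time: 12.95
tool_pos: [438.6, 362.6, 175.3]
tcp_rot: [180.0, -0.0, 15.9]
ft_force: [0.5, -0.1, 1.9]
finger_gap: 0.0
grip_force: 0.0
```

>>> {"method": "servo_tool", "body": {
  "fingers": [0,0,0,0],
  "linear": [
    [0.0007,0,0],
    [0.0014,0,0],
    [0.002,0,0],
    [0.002,0,0]
  ],
  "rotation": [
    [0,0,0.3],
    [0,0,0.6],
    [0,0,0.9],
    [0,0,0.9]
  ]
}}

```text
time: 13.35
tool_pos: [440.5, 363.2, 175.3]
tcp_rot: [180.0, -0.0, 15.0]
ft_force: [0.3, 0.6, 2.1]
finger_gap: -0.2
grip_force: 0.0
```

>>> {"method": "servo_tool", "body": {
  "fingers": [0,0,0,0],
  "linear": [
    [0.0007,0,0],
    [0.0014,0,0],
    [0.002,0,0],
    [0.002,0,0]
  ],
  "rotation": [
    [0,0,0.3],
    [0,0,0.6],
    [0,0,0.9],
    [0,0,0.9]
  ]
}}

```text
time: 13.75
tool_pos: [442.4, 363.7, 175.3]
tcp_rot: [180.0, -0.0, 14.1]
ft_force: [1.1, 0.9, 2.1]
finger_gap: -0.1
grip_force: 0.0
```

>>> {"method": "servo_tool", "body": {
  "fingers": [0,0,0],
  "linear": [
    [0.0007,0,0],
    [0.0014,0,0],
    [0.0015,0,0]
  ],
  "rotation": [
    [0,0,0.3],
    [0,0,0.6],
    [0,0,0.7]
  ]
}}

```text
time: 14.05
tool_pos: [443.8, 364.1, 175.3]
tcp_rot: [180.0, -0.0, 13.4]
ft_force: [-0.5, 1.2, 1.9]
finger_gap: 0.1
grip_force: 0.0
```

>>> {"method": "servo_tool", "body": {
  "fingers": [0,0,0],
  "linear": [
    [0.0007,0,0],
    [0.0014,0,0],
    [0.0015,0,0]
  ],
  "rotation": [
    [0,0,0.3],
    [0,0,0.6],
    [0,0,0.7]
  ]
}}

```text
time: 14.35
tool_pos: [445.3, 364.4, 175.3]
tcp_rot: [180.0, -0.0, 12.7]
ft_force: [-0.2, -0.5, 2.3]
finger_gap: -0.2
grip_force: 0.0
```

>>> {"method": "servo_tool", "body": {
  "fingers": [0,0,0],
  "linear": [
    [0.0007,0,0],
    [0.0014,0,0],
    [0.0015,0,0]
  ],
  "rotation": [
    [0,0,0.3],
    [0,0,0.6],
    [0,0,0.7]
  ]
}}

```text
time: 14.65
tool_pos: [446.8, 364.8, 175.3]
tcp_rot: [180.0, -0.0, 12.0]
ft_force: [-0.1, 0.1, 2.9]
finger_gap: -0.0
grip_force: 0.0
```

>>> {"method": "servo_tool", "body": {
  "fingers": [0,0,0],
  "linear": [
    [0.0007,0,0],
    [0.0014,0,0],
    [0.0015,0,0]
  ],
  "rotation": [
    [0,0,0.3],
    [0,0,0.6],
    [0,0,0.7]
  ]
}}

```text
time: 14.95
tool_pos: [448.2, 365.1, 175.3]
tcp_rot: [180.0, -0.0, 11.3]
ft_force: [-1.5, 0.7, 1.8]
finger_gap: 0.1
grip_force: 0.0
```

>>> {"method": "servo_tool", "body": {
  "fingers": [0,0,0],
  "linear": [
    [0.0007,0,0],
    [0.0014,0,0],
    [0.0015,0,0]
  ],
  "rotation": [
    [0,0,0.3],
    [0,0,0.6],
    [0,0,0.7]
  ]
}}

```text
time: 15.25
tool_pos: [449.7, 365.3, 175.3]
tcp_rot: [180.0, -0.0, 10.6]
ft_force: [-0.6, 0.5, 1.9]
finger_gap: -0.0
grip_force: 0.0
```

>>> {"method": "servo_tool", "body": {
  "fingers": [0,0,0],
  "linear": [
    [0.0007,0,0],
    [0.0014,0,0],
    [0.0015,0,0]
  ],
  "rotation": [
    [0,0,0.3],
    [0,0,0.6],
    [0,0,0.7]
  ]
}}

```text
time: 15.55
tool_pos: [451.2, 365.6, 175.3]
tcp_rot: [180.0, -0.0, 9.9]
ft_force: [-0.2, 1.8, 1.2]
finger_gap: -0.1
grip_force: 0.0
```

>>> {"method": "servo_tool", "body": {
  "fingers": [0,0,0],
  "linear": [
    [0.0007,0,0],
    [0.0014,0,0],
    [0.0015,0,0]
  ],
  "rotation": [
    [0,0,0.3],
    [0,0,0.6],
    [0,0,0.7]
  ]
}}

```text
time: 15.85
tool_pos: [452.6, 365.9, 175.3]
tcp_rot: [180.0, 0.0, 9.2]
ft_force: [-0.3, 0.4, 1.7]
finger_gap: -0.1
grip_force: 0.0
```

>>> {"method": "servo_tool", "body": {
  "fingers": [0,0,0],
  "linear": [
    [0.0005,0,0],
    [0.001,0,0],
    [0.001,0,0]
  ],
  "rotation": [
    [0,0,0.2],
    [0,0,0.4],
    [0,0,0.4]
  ]
}}

```text
time: 16.15
tool_pos: [453.0, 366.0, 175.2]
tcp_rot: [180.0, 0.1, 8.8]
ft_force: [-4.5, -0.4, 5.6]
finger_gap: 0.2
grip_force: 0.0
```

>>> {"method": "servo_tool", "body": {
  "fingers": [0,0,0],
  "linear": [
    [0.0005,0,0],
    [0.001,0,0],
    [0.001,0,0]
  ],
  "rotation": [
    [0,0,0.2],
    [0,0,0.4],
    [0,0,0.4]
  ]
}}

```text
time: 16.45
tool_pos: [453.7, 366.2, 175.2]
tcp_rot: [180.0, 0.1, 8.4]
ft_force: [-6.5, -0.7, 4.8]
finger_gap: 0.2
grip_force: 0.0
```

>>> {"method": "servo_tool", "body": {
  "fingers": [0,0,0],
  "linear": [
    [0.0005,0,0],
    [0.001,0,0],
    [0.001,0,0]
  ],
  "rotation": [
    [0,0,0.2],
    [0,0,0.4],
    [0,0,0.4]
  ]
}}

```text
time: 16.75
tool_pos: [454.5, 366.5, 175.2]
tcp_rot: [180.0, 0.1, 8.0]
ft_force: [-7.3, -0.8, 4.9]
finger_gap: 0.1
grip_force: 0.0
```

>>> {"method": "servo_tool", "body": {
  "fingers": [0,0,0],
  "linear": [
    [0.0005,0,0],
    [0.001,0,0],
    [0.001,0,0]
  ],
  "rotation": [
    [0,0,0.2],
    [0,0,0.4],
    [0,0,0.4]
  ]
}}

```text
time: 17.05
tool_pos: [455.3, 366.6, 175.2]
tcp_rot: [-180.0, 0.1, 7.6]
ft_force: [-8.5, 0.8, 5.1]
finger_gap: 0.0
grip_force: 0.0
```

>>> {"method": "servo_tool", "body": {
  "fingers": [0,0,0],
  "linear": [
    [0.0005,0,0],
    [0.001,0,0],
    [0.001,0,0]
  ],
  "rotation": [
    [0,0,0.2],
    [0,0,0.4],
    [0,0,0.4]
  ]
}}

```text
time: 17.35
tool_pos: [456.2, 366.8, 175.2]
tcp_rot: [-180.0, 0.1, 7.2]
ft_force: [-10.5, 0.2, 6.1]
finger_gap: -0.0
grip_force: 0.0
```

>>> {"method": "servo_tool", "body": {
  "fingers": [0,0,0],
  "linear": [
    [0.0005,0,0],
    [0.001,0,0],
    [0.001,0,0]
  ],
  "rotation": [
    [0,0,0.2],
    [0,0,0.4],
    [0,0,0.4]
  ]
}}

```text
time: 17.65
tool_pos: [457.0, 367.1, 175.2]
tcp_rot: [-180.0, 0.2, 6.8]
ft_force: [-9.7, -0.0, 6.1]
finger_gap: -0.2
grip_force: 0.0
```

>>> {"method": "servo_tool", "body": {
  "fingers": [0,0,0],
  "linear": [
    [0.0005,0,0],
    [0.001,0,0],
    [0.001,0,0]
  ],
  "rotation": [
    [0,0,0.2],
    [0,0,0.4],
    [0,0,0.4]
  ]
}}

```text
time: 17.95
tool_pos: [458.8, 367.0, 175.2]
tcp_rot: [180.0, 0.1, 6.4]
ft_force: [-5.1, 0.6, 4.5]
finger_gap: -0.1
grip_force: 0.0
```

>>> {"method": "servo_tool", "body": {
  "fingers": [0,0],
  "linear": [
    [0.0005,0,0],
    [0.0007,0,0]
  ],
  "rotation": [
    [0,0,0.2],
    [0,0,0.3]
  ]
}}

```text
time: 18.15
tool_pos: [460.4, 366.7, 175.0]
tcp_rot: [180.0, -0.0, 6.1]
ft_force: [0.2, -0.2, 0.2]
finger_gap: 0.1
grip_force: 0.0
```

>>> {"method": "servo_tool", "body": {
  "fingers": [0,0],
  "linear": [
    [0.0005,0,0],
    [0.0007,0,0]
  ],
  "rotation": [
    [0,0,0.2],
    [0,0,0.3]
  ]
}}

```text
time: 18.35
tool_pos: [460.8, 366.8, 174.9]
tcp_rot: [180.0, 0.0, 5.8]
ft_force: [-2.2, -0.1, -0.2]
finger_gap: -0.2
grip_force: 0.0
```

>>> {"method": "servo_tool", "body": {
  "fingers": [0,0],
  "linear": [
    [0.0005,0,0],
    [0.0005,0,0]
  ],
  "rotation": [
    [0,0,0.2],
    [0,0,0.2]
  ]
}}

```text
time: 18.55
tool_pos: [461.1, 366.9, 175.0]
tcp_rot: [180.0, 0.0, 5.6]
ft_force: [-1.9, -1.0, 0.6]
finger_gap: -0.1
grip_force: 0.0
```

>>> {"method": "servo_tool", "body": {
  "fingers": [0,0],
  "linear": [
    [0.0005,0,0],
    [0.0005,0,0]
  ],
  "rotation": [
    [0,0,0.2],
    [0,0,0.2]
  ]
}}

```text
time: 18.75
tool_pos: [461.7, 367.1, 175.1]
tcp_rot: [180.0, 0.0, 5.4]
ft_force: [-0.6, -0.7, -0.6]
finger_gap: -0.0
grip_force: 0.0
```

>>> {"method": "servo_tool", "body": {
  "fingers": [0,0],
  "linear": [
    [0.0005,0,0],
    [0.0005,0,0]
  ],
  "rotation": [
    [0,0,0.2],
    [0,0,0.2]
  ]
}}

```text
time: 18.95
tool_pos: [462.3, 367.2, 175.3]
tcp_rot: [-180.0, 0.0, 5.2]
ft_force: [-2.8, -0.9, 1.0]
finger_gap: -0.3
grip_force: 0.0
```

>>> {"method": "servo_tool", "body": {
  "fingers": [0,0],
  "linear": [
    [0.0005,0,0],
    [0.0005,0,0]
  ],
  "rotation": [
    [0,0,0.2],
    [0,0,0.2]
  ]
}}

```text
time: 19.15
tool_pos: [462.7, 367.3, 175.3]
tcp_rot: [-180.0, 0.0, 5.0]
ft_force: [-4.9, 0.1, 1.9]
finger_gap: -0.5
grip_force: 0.0
```

>>> {"method": "servo_tool", "body": {
  "fingers": [0,0,0],
  "linear": [
    [0.0003,0,0],
    [0.0003,0,0],
    [0.0003,0,0]
  ],
  "rotation": [
    [0,0,0],
    [0,0,0],
    [0,0,0]
  ]
}}

```text
time: 19.45
tool_pos: [462.9, 367.3, 175.3]
tcp_rot: [-180.0, 0.0, 5.0]
ft_force: [-6.4, 0.2, 1.6]
finger_gap: -0.1
grip_force: 0.0
```

>>> {"method": "servo_tool", "body": {
  "fingers": [0,0,0,0,0,0],
  "linear": [
    [-0.001,0,0],
    [-0.002,0,0],
    [-0.004,0,0],
    [-0.01,0,0],
    [-0.02,0,0],
    [-0.02,0,0]
  ],
  "rotation": [
    [0,0,0],
    [0,0,0],
    [0,0,0],
    [0,0,0],
    [0,0,0],
    [0,0,0]
  ]
}}

```text
time: 20.05
tool_pos: [442.0, 365.5, 175.2]
tcp_rot: [180.0, 0.0, 5.0]
ft_force: [-0.0, -0.6, 0.2]
finger_gap: 0.1
grip_force: 0.0
```

>>> {"method": "servo_tool", "body": {
  "fingers": [0,0,0,0,0,0,0,0,0,0],
  "linear": [
    [-0.02,0,0],
    [-0.04,0,-0.02],
    [-0.04,0.03,-0.06],
    [-0.04,0.07,-0.1],
    [-0.04,0.11,-0.1],
    [-0.04,0.15,-0.1],
    [-0.04,0.19,-0.1],
    [-0.04,0.23,-0.1],
    [-0.04,0.25,-0.1],
    [-0.04,0.25,-0.1]
  ],
  "rotation": [
    [0,0,0],
    [0,0,0],
    [0,0,0],
    [0,0,0],
    [0,0,0],
    [0,0,0],
    [0,0,0],
    [0,0,0],
    [0,0,0],
    [0,0,0]
  ]
}}

```text
time: 21.05
tool_pos: [425.3, 110.8, 275.5]
tcp_rot: [180.0, -0.1, 4.8]
ft_force: [0.1, 0.4, 0.2]
finger_gap: 0.4
grip_force: 0.0
```

```bash
python3 -c "
from h import *
a=snap('scene','s3.png',crop=(130,120,300,250)); b=snap('top','t5.png',crop=(130,150,310,280))
A=cv2.resize(a['frame'][120:250,130:300,::-1],(392,300),interpolation=2); B=cv2.resize(b['frame'][150:280,130:310,::-1],(400,300),interpolation=2)
cv2.imwrite('pics/f.png',np.hstack([A,B])); print(r.sense()['time'],r.sense()['ft_force'])"
```

```text
21.15 [0.85223322 0.03086424 0.05442794]
```

View pics/f.png

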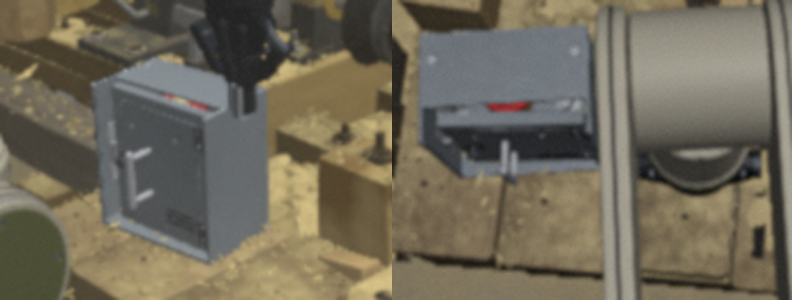

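The door sits shut inside the flange, with the tin upright behind it (red at (508,106) in the right half). I felt the full sequence: the force rose to about 10 N, dropped to about 0, then the stop pressed back to about 6 N. That push used up the stop's full travel, which is past the point where the door latches.

```bash
python3 -c "
from bench import r
print(r.hand_in())"
```

```text
the job is handed in; nothing more can be done
None
```

The wax tin is in the door's tray and the door is shut, apparently latched: I felt the tongue ride over the keeper, then the stop press back at about 6 N. I handed the job in at about 21 s, the hand-in returned no verdict, and I did not re-check the latch by touch.

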